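Chock a row of sample bottles lying in a tray

TASK

Lay the amber bottle from the white cradle on its side in the tray, beside the two that lie there and lined up with them. Then close the row up against the tray's high end wall and leave it shut in by the orange chock, standing flat on the tray floor at the middle of the last bottle with its sloped face snug against it, so that no bottle can roll. The bottles are glass: set them down and push them gently, and leave the other things on the bench where they are.

Things in the scene. Friction and masses are not known exactly. Their poses are not given: they have to be found in the camera images.
- tray: white tray, grey floor, fixed, 170 mm (x) by 300 mm (y). Origin: centre of its underside. Floor 8 mm above the bench, inside 280 mm along y. High end wall (the stop) at the -y end, 35 mm above the floor; low lips 5 mm above the floor on the other three sides. The row runs along y, each bottle lying along x.
- row_start (a point): point on the tray floor at the foot of the high wall's inner face, on the row's centre line (tray x = -15 mm); axes as the tray's, y leading along the row away from the wall. In a closed row, the bottles' origins are at y = 22, 66 and 110 mm, x = 0, z = 22 mm from here, and the chock's toe at about y = 125 mm.
- bottle_a: amber glass bottle, blue cap, about 0.22 kg, on its side: body 44 mm in diameter, 85 mm long; thinner neck and cap (30 mm) end 78 mm from the body's middle. Origin: on the axis at the middle of the body (22 mm above what it lies on); x along the bottle to the cap; it rolls about x (y, z point anywhere). Starts in the tray, near the high end wall, cap towards the tray's +x.
- bottle_b: amber glass bottle, blue cap, about 0.22 kg, on its side: body 44 mm in diameter, 85 mm long; thinner neck and cap (30 mm) end 78 mm from the body's middle. Origin: on the axis at the middle of the body (22 mm above what it lies on); x along the bottle to the cap; it rolls about x (y, z point anywhere). Starts in the tray, second in the row, with a gap of 5 to 32 mm to bottle_a.
- bottle_c: amber glass bottle, blue cap, about 0.22 kg, on its side: body 44 mm in diameter, 85 mm long; thinner neck and cap (30 mm) end 78 mm from the body's middle. Origin: on the axis at the middle of the body (22 mm above what it lies on); x along the bottle to the cap; it rolls about x (y, z point anywhere). Starts lying in the cradle, its axis 40 mm above the bench.
- cradle: white cradle fixed to the bench, base 84 mm (x) by 66 mm (y) and 6 mm thick with two V-shaped yokes, each 12 mm wide, 31 mm either side of its middle, up to 29 mm high; between them 50 mm is free for fingers round the middle of the bottle. Origin: centre of its underside; the bottle lies along its x.
- chock: orange plastic chock, 0.2 kg, 60 mm long (x), 54 mm wide (y). Own -y side: toe 2 mm high, then a face sloping up at 65 degrees to a shelf 26 mm high; on the +y side an upright grip block 22 mm thick (own y +5 to +27 mm), 60 mm long, top 72 mm high. Origin: centre of its underside. The slope touches a lying bottle whose axis is 15 mm to -y of the toe.
- chock_toe (a point): middle of the chock's toe at its underside, 27 mm to own -y of the chock's origin; axes as the chock's.
- beaker: glass beaker, 64 mm across, 75 mm high; a bystander, to be left alone. Origin: centre of its underside.
- marker: black and red marker pen, 120 mm long, lying; a bystander, to be left alone. Origin: centre of its underside.
- pipette: white hand pipette, 270 mm long, lying; a bystander, to be left alone. Origin: centre of its underside.
- tip_box: blue box of yellow pipette tips, 85 by 120 by 56 mm; a bystander, to be left alone. Origin: centre of its underside.
- reagent: clear bottle with a blue cap, 70 mm across, 160 mm high, standing; a bystander, to be left alone. Origin: centre of its underside.
- jar: small amber jar with a white lid, 48 mm across, 55 mm high; a bystander, to be left alone. Origin: centre of its underside.

How it is judged (in metres and radians):
At the end, for the whole second after the job is handed in: Three bottles on the tray floor, within 20 mm of the row's centre line and 7 degrees of square; chock flat on the floor, slope to the last bottle, centred within 25 mm, square within 7 degrees; at most 6 mm of play in the row between high wall and chock; all at rest, let go (y of bottle_a in the frame of row_start between 0.018 and 0.117 m and x of bottle_a in the frame of row_start between -0.02 and 0.02 m and z of bottle_a in the frame of row_start between 0.018 and 0.026 m and angle between the x axis of each of bottle_a, bottle_b, bottle_c, chock and the x axis of tray, either way round below 0.12 rad and linear speed of each of bottle_a, bottle_b, bottle_c, chock below 0.02 m/s and angular speed of each of bottle_a, bottle_b, bottle_c below 0.5 rad/s and y of bottle_b in the frame of row_start between 0.018 and 0.117 m and x of bottle_b in the frame of row_start between -0.02 and 0.02 m and z of bottle_b in the frame of row_start between 0.018 and 0.026 m and y of bottle_c in the frame of row_start between 0.018 and 0.117 m and x of bottle_c in the frame of row_start between -0.02 and 0.02 m and z of bottle_c in the frame of row_start between 0.018 and 0.026 m and y of chock_toe in the frame of row_start between 0.115 and 0.131 m and x of chock_toe in the frame of row_start between -0.025 and 0.025 m and z of chock_toe in the frame of row_start below 0.004 m and angle between chock's own z axis and vertical below 0.08 rad); the robot touches nothing.
It fails at once if a bottle is struck or pressed with more than 40 N against the tray, another bottle or the chock (contact force between any of bottle_a, bottle_b, bottle_c and tray above 40 N or contact force between bottle_a and bottle_b above 40 N or contact force between bottle_b and bottle_c above 40 N or contact force between bottle_c and bottle_a above 40 N or contact force between any of bottle_a, bottle_b, bottle_c and chock above 40 N).
It fails at once if another thing on the bench is shifted by more than 30 mm (distance of any of beaker, marker, pipette, tip_box, reagent, jar from where it was at the start of the episode above 0.03 m).
It also fails if it takes over 54 s, if anything falls off the work surface, if the arm or the gripper's body presses on something with over 40 N, if the wrist force passes 120 N, or if a joint passes its speed limit or range.

ROBOT

A 6-joint arm with a two-finger parallel gripper is mounted at the origin on the work surface. World frame = base frame: x ahead of the robot, y to its left, z up, the work surface at z = 0. Lengths are in mm, angles in rad, forces in N, time in s.
With the tool pointing down it reaches from about 275 to 1000 mm from the base axis. Payload 8.4 kg.
Tool frame: the origin (TCP) lies on the centre line of the jaws, within the pads' length; the fingertips stand 17 mm ahead of it and the grasp point (between the pads) lies 2 mm behind it (r.tcp_to_tips is the z of the fingertips in the tool frame, in mm); z points along the fingers, y is the direction in which the jaws open and shut (so a half turn about z gives the same grasp; the last joint's range is limited). The gripper opens to 85 mm and grips with 20 to 120 N. Pads are 22 mm wide; open, the fingers measure 114 mm over their backs; the gripper's body (76 mm by 85 mm) begins 54 mm behind the grasp point. The pads swing forward as they close: fully open they stand 13 mm farther back than shut.
Start: joints at [-1.152, 0.353, 1.633, -0, 1.155, -0.002], TCP at [255.306, -570.479, 213.981] pointing down, gripper open.
Joint ranges: [-2.63, 2.63], [-0.92, 2.1], [0.06, 2.66], [-1.3, 4.44], [0, 2.69], [-3.02, 3.02]. Speed limits (rad/s): [2.22, 2.22, 2.79, 3.14, 3.14, 3.14].

INTERFACE

Orientations are given as [roll, pitch, yaw] about the fixed x, y, z axes, in that order (R = Rz(yaw) Ry(pitch) Rx(roll)).
In Python, from rig import r, cams, job gives the robot as it stands.
- The arm moves only by the tool drive_tool, never from a script. Its argument "deltas" is a list of rows, each a list of 4 numbers: the shift along the tool's x, y, z in cm, then the turn about the tool's z in rad. In form: [[x, y, z, roll], ...]. A call has 1 to 12 rows; each row shifts and turns the commanded pose from where the row before left it, along the tool's axes as they then stand; what a row does not reach is not made up. A row lasts 1/12 s, in which the tool goes at most 41.7 mm and 7.16 degrees, less where a joint would pass 70% of its speed; a pose out of reach is approached as far as the arm can. A call with a gripper value outside its range is refused whole. "jaw" is the closure, from 0 (fully open) to 1 (shut), set as the call begins (left out, the last holds). The fingers move at their own pace and stop on an object; "force" is the grip in N (left out, the last holds). Time passes only in rows, so rows that do not move let the fingers close. It gives the time, the measured TCP pose, the force and the opening at its end, in the units of the state.
- r.sense(): the state, without advancing time (a new reading comes with each control period).
- cams.grab_frame(name): name is "scene" or "top" or "wrist"; returns (picture, depth): 420x560x3 uint8, red, green, blue; 420x560 float32, mm along the optical axis (not along the pixel's ray), 0 where there is no reading.
- cams.camera_params(name): a dict with "fx", "fy", "cx", "cy" (pixels), "R" (3x3) and "t" (3): a world point X has camera coordinates R X + t. Camera axes: x right, y down, z forward; pixel columns grow to the right and rows downward; lengths in mm; the calibration is good to about 2 mm. The wrist camera is an equidistant fisheye: a pixel r from the principal point sees the ray r / f radians off the axis. A picture is of the moment at which its call begins: read the wrist's pose just before it. camera_params takes no time and is no camera call; for the wrist camera it gives the pose at the moment of the call.
- job.sign_off(): hands the job in, once; it reports no verdict.
The state is a dict: "clock": time; "qpos": joint angles; "qvel": joint speeds; "joint_efforts": joint torques, N m; "eef_pos": TCP position; "tcp_rot": TCP orientation; "contact_force": force on the tool from outside, world axes, zero at the start; "wrist_torque": the same for the moment, N m; "opening": opening from 0.0 (shut) to 1.0 (fully open).
Only numpy, scipy, OpenCV 4.12 (cv2) and the standard library are available. Lean on these libraries where they do the work, as an engineer would, in place of code of your own. Each camera call takes 0.05 s, during which the arm holds its last target. There are 200 camera calls.

## Working session

There is one attempt and no reset: what is moved stays moved. The work goes in short steps, Python scripts to look and compute and a tool call to move; the robot and the scene stay as the last step left them, time stands still between calls to the robot, and variables do not carry over. Pictures are saved under pics/ and viewed, about 8 in all and at most 12, crops included, and the job is handed in when it is done.

Besides the shell and the picture viewer there is one more tool, called after ">>>" as a command line: name --pt "numbers of a row" for each row, then --argument value for the rest. drive_tool: Moves the arm, as the interface text tells. Its arguments: {"type":"object","properties":{"deltas":{"type":"array"},"jaw":{"type":"number"},"force":{"type":"number"}},"required":["deltas"]}

```bash
mkdir -p pics; ls; python3 - <<'E'
from rig import r,cams,job
import cv2,numpy as np
print(r.sense())
for n in("top","scene"):
    p,d=cams.grab_frame(n); cv2.imwrite(f"pics/{n}0.png",p[:,:,::-1]); np.savez(f"{n}0.npz",p=p,d=d)
    print(n,cams.camera_params(n))
E
```

```text
pics
{'clock': 0.0, 'qpos': array([-1.15238917e+00,  3.53689858e-01,  1.63415183e+00, -1.69366525e-06,
        1.15518386e+00, -2.41561415e-03]), 'qvel': array([ 1.90617450e-04,  1.19278325e-04,  3.63091497e-06,  1.12622181e-03,
       -7.25559249e-05, -4.75391773e-04]), 'joint_efforts': array([ 9.14832508e-04, -6.05247331e+01, -3.42060828e+01,  2.28018948e-06,
        9.48176341e-03, -2.86255329e-05]), 'eef_pos': array([ 255.10365328, -570.01015586,  213.22807589]), 'tcp_rot': array([-3.14015976e+00, -1.91281126e-06,  4.20823452e-01]), 'contact_force': array([-0.50401928, -0.20384747,  0.1452737 ]), 'wrist_torque': array([0.04762188, 0.06055143, 0.0123761 ]), 'opening': 0.9958283668399934}
top {'fx': 418.68373483586447, 'fy': 418.68373483586447, 'cx': 278.3087965176702, 'cy': 204.83087145679445, 'R': array([[-5.02824805e-04, -9.99925900e-01,  1.21631101e-02],
       [-9.93744908e-01, -8.58645753e-04, -1.11670593e-01],
       [ 1.11672762e-01, -1.21431794e-02, -9.93670840e-01]]), 't': array([ -19.95439033,  568.79313582, 1298.32903748])}
scene {'fx': 486.9523065933486, 'fy': 486.9523065933486, 'cx': 267.02442608101285, 'cy': 212.99682185887943, 'R': array([[ 0.79087888,  0.61196938,  0.00201966],
       [ 0.46736432, -0.60186136, -0.64755964],
       [-0.39507112,  0.51308516, -0.76201209]]), 't': array([-440.61459499, -200.22428745, 1693.91876344])}
```

View pics/top0.png

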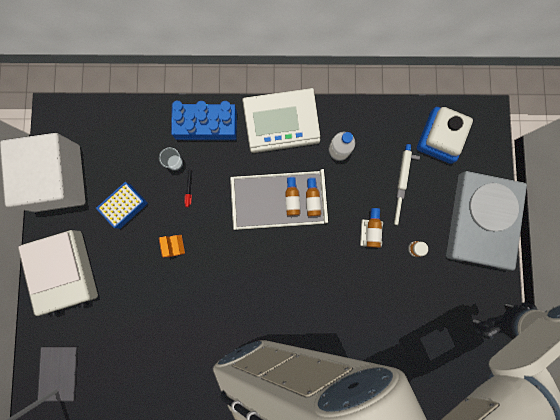

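View pics/scene0.png

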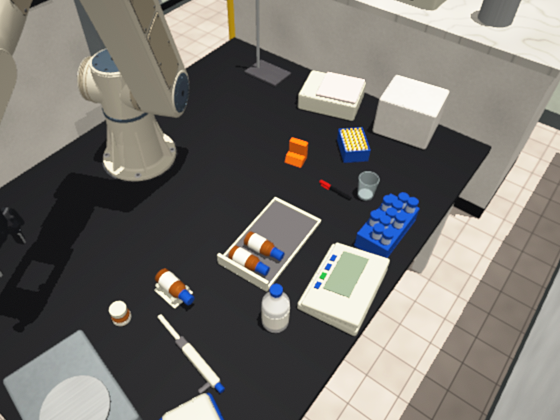

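The top view shows the tray around (279,200) with its high wall at column 325. Bottles a and b are at (313,198) and (292,198), bottle c in the cradle at (374,230), and the chock at (172,246). The scene view agrees.

```bash
cat >h.py <<'E'
import cv2,numpy as np
def pts(p,d,c):
    v,u=np.mgrid[:d.shape[0],:d.shape[1]]
    X=np.stack([(u-c['cx'])/c['fx']*d,(v-c['cy'])/c['fy']*d,d],-1)
    return (X-c['t'])@c['R']
def rect(P):
    (a,b),(w,h),t=cv2.minAreaRect(P[:,:2].astype(np.float32)); 
    if w<h: w,h,t=h,w,t+90
    return np.round([a,b,w,h,(t+90)%180-90],1)
def masks(p):
    h=cv2.cvtColor(p,cv2.COLOR_RGB2HSV).astype(int); H,S,V=h[...,0],h[...,1],h[...,2]
    return dict(orange=(H>8)&(H<22)&(S>215)&(V>80), amber=(H>3)&(H<20)&(S>120)&(V>40),blue=(H>100)&(H<125)&(S>150)&(V>60),white=(S<60)&(V>150),grey=(S<40)&(V>80)&(V<170))
E
cat >m.py <<'E'
from rig import cams
from h import *
for n in("top","scene"):
    f=np.load(f"{n}0.npz"); p,d=f['p'],f['d']; W=pts(p,d,cams.camera_params(n)); M=masks(p)
    x,y,z=W[...,0],W[...,1],W[...,2]; ok=(d>0)
    print(n)
    # tray floor
    def comps(m,mn,lab):
        k,L,s,c=cv2.connectedComponentsWithStats((m&ok).astype(np.uint8))
        for i in range(1,k):
            if s[i,4]>=mn:
                q=W[L==i]; print(lab,'px',c[i].round(),'n',s[i,4],'rect',rect(q),'z',np.percentile(q[:,2],[5,50,95]).round(),'med',np.median(q,0).round(1))
    comps((z>1)&(z<100)&(x>300)&(x<760)&(y>-420)&(y<420),40,'obj')
    comps(M['grey']&(z>2)&(z<20)&(x>350)&(x<720)&(abs(y)<250),300,'floor')
    comps(M['blue']&(z>5)&(z<70)&(x>350)&(x<720)&(y<100),12,'cap')
    comps(M['amber']&(z>5)&(z<100)&(x>300)&(x<720)&(y<400),20,'amb')
    m=M['amber']&(y>150)
    comps(m&(z>64),15,'chtop'); comps(m&(z>20)&(z<34),15,'chshelf')
E
python3 m.py
```

```text
top
obj px [269. 217.] n 21880 rect [530.    0.  839.9 459.9  90. ] z [ 1.  4. 51.] med [538.9  10.1   4.1]
obj px [384. 181.] n 83 rect [ 651.5 -369.2   64.5   41.3  -60.2] z [1. 3. 7.] med [ 648.  -366.5    2.7]
floor px [271. 200.] n 3142 rect [588.7 -20.1 281.1 157.8 -86.1] z [ 4.  9. 14.] med [586.7  13.3   9.1]
cap px [451. 160.] n 56 rect [ 716.9 -575.1   34.2    8.5   76. ] z [13. 36. 52.] med [ 715.3 -576.8   36.1]
cap px [291. 182.] n 67 rect [640.9 -60.2  28.2  25.4  -0.8] z [33. 43. 49.] med [640.8 -59.7  42.6]
cap px [311. 182.] n 70 rect [ 639.1 -125.2   28.3   22.5    1.3] z [35. 43. 49.] med [ 639.8 -123.5   43.5]
cap px [375. 213.] n 91 rect [ 542.5 -324.6   30.4   27.1   -5.2] z [42. 52. 58.] med [ 541.2 -322.1   51.9]
amb px [292. 192.] n 101 rect [610.1 -62.5  39.3  27.2 -84.5] z [42. 49. 55.] med [608.1 -62.6  49.1]
amb px [312. 193.] n 107 rect [ 607.8 -127.3   40.7   27.9  -85.5] z [37. 48. 54.] med [ 605.3 -125.8   48.4]
amb px [293. 212.] n 68 rect [544.4 -65.9  37.8  13.4  89. ] z [18. 49. 54.] med [544.1 -64.1  49.1]
amb px [314. 213.] n 70 rect [ 542.9 -13
[... 1607 characters left out ...]
   -84.3] z [33. 50. 55.] med [ 542.5 -143.5   50.3]
amb px [251. 262.] n 149 rect [ 606.  -131.8   38.1   29.8  -80.1] z [31. 48. 55.] med [ 607.3 -138.2   47.6]
amb px [160. 273.] n 69 rect [ 432.  -322.4   50.3   37.6   15.9] z [45. 60. 66.] med [ 442.7 -320.2   60.3]
amb px [176. 288.] n 176 rect [ 507.5 -326.    42.6   32.3   61. ] z [39. 58. 65.] med [ 509.3 -328.4   57.9]
amb px [122. 318.] n 81 rect [ 441.  -466.3   45.7   24.3   67.1] z [21. 30. 37.] med [ 446.8 -469.3   29.6]
chtop px [299. 142.] n 115 rect [438.  326.1  61.6  28.7   7.2] z [66. 73. 77.] med [440.2 325.8  72.6]
chshelf px [296. 155.] n 149 rect [440.8 312.3  60.3  50.4  13. ] z [21. 28. 33.] med [444.7 307.3  27.9]
```

>>> drive_tool --pt "0 0 0 0.104" --pt "0 0 0 0.104" --pt "0 0 0 0.104" --pt "0 0 0 0.104" --pt "0 0 0 0.104" --pt "2.5 -3.0 0 0" --pt "3 -4 0 0" --pt "3 -4 0 0" --pt "3 -4 -0.5 0" --pt "3 -4.0 1.8 0" --pt "3 -4 3 0" --pt "2.4 -4.3 3 0" --jaw 0 --force 30

```text
clock: 1.1
eef_pos: [440.5, -365.8, 160.9]
tcp_rot: [3.14, -0.002, -0.099]
contact_force: [-0.4, 0.7, -0.7]
opening: 0.997
```

>>> drive_tool --pt "0 0 0 0" --pt "0 0 0 0" --pt "0 0 0 0"

```text
clock: 1.35
eef_pos: [438.6, -366.9, 160.9]
tcp_rot: [3.141, 0.0, -0.098]
contact_force: [-0.2, 0.3, 1.4]
opening: 0.999
```

```bash
cat >>h.py <<'E'
def to(s,x,y,z,yaw):
    e=s['eef_pos'];Y=s['tcp_rot'][2];dx,dy=x-e[0],y-e[1];c,q=np.cos(yaw),np.sin(yaw)
    print('clk',s['clock'],'pos',e.round(1),'rot',s['tcp_rot'].round(3),'F',s['contact_force'].round(1),'open',round(s['opening'],3))
    print('cm',np.round([(c*dx+q*dy)/10,(q*dx-c*dy)/10,(e[2]-z)/10],2),'turn',round(Y-yaw,3))
E
python3 - <<'E'
from rig import r,cams
from h import *
s=r.sense(); to(s,480.4,-318.3,42,-.10)
c=cams.camera_params("wrist");print(c)
p,d=cams.grab_frame("wrist"); cv2.imwrite("pics/w1.png",p[:,:,::-1]); np.savez("w1.npz",p=p,d=d,R=c['R'],t=c['t'])
E
```

```text
clk 1.35 pos [ 438.6 -366.9  160.9] rot [ 3.141  0.    -0.098] F [-0.2  0.3  1.4] open 0.999
cm [ 3.67 -5.25 11.89] turn 0.002
{'fx': 325.19226210127806, 'fy': 325.19226210127806, 'cx': 279.5139812110551, 'cy': 206.2192513224165, 'R': array([[-0.0984399 , -0.99514223,  0.00123401],
       [-0.94459221,  0.09382952,  0.3145498 ],
       [-0.31313758,  0.02979861, -0.94924017]]), 't': array([-321.54898359,  424.94125782,  478.47052406])}
```

View pics/w1.png

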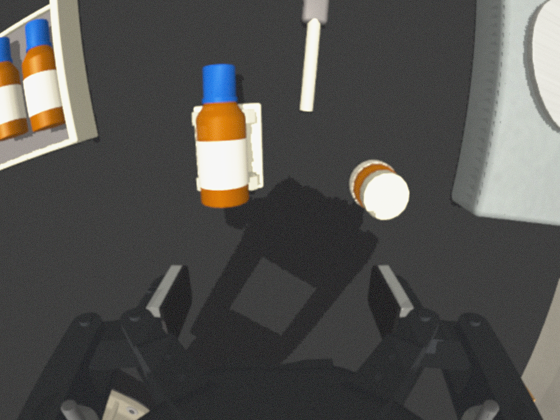

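The wrist view shows bottle c at (222,150): cap at (219,82), label at (222,163), body base at row 205. The jar is at (382,193), clear of the grasp.

```bash
cat >>h.py <<'E'
def wray(uv,c,R):
    k=np.array([[c['fx'],0,c['cx']],[0,c['fy'],c['cy']],[0,0,1]])
    n=(np.asarray(uv,float)-[c['cx'],c['cy']])/c['fx']; th=np.linalg.norm(n,axis=-1,keepdims=True)
    return np.concatenate([n/np.maximum(th,1e-9)*np.sin(th),np.cos(th)],-1)@R
def wpts(d,c,R,t):
    v,u=np.mgrid[:d.shape[0],:d.shape[1]]; w=wray(np.stack([u,v],-1).reshape(-1,2),c,R)
    return (w/((w@R.T)[:,2:])*d.reshape(-1,1)-t@R).reshape(*d.shape,3)
E
cat >wm.py <<'E'
from rig import cams
from h import *
import sys
def bottles(f,z0,lim=None):
    f=np.load(f);p,d,R,t=f['p'],f['d'],f['R'],f['t'];W=wpts(d,cams.camera_params("wrist"),R,t);M=masks(p)
    z=W[...,2]
    for n in('blue','amber'):
        m=M[n]&(d>0)&(z>z0-15)&(z<z0+30)
        k,L,s,c=cv2.connectedComponentsWithStats(m.astype(np.uint8))
        for i in range(1,k):
            if s[i,4]>150:
                q=W[L==i]; print(n,c[i].round(),s[i,4],'rect',rect(q),'z95',np.percentile(q[:,2],95).round(),'x',np.percentile(q[:,0],[1,99]).round())
    return p,d,W,M
if __name__=="__main__": bottles(sys.argv[1],float(sys.argv[2]))
E
python3 wm.py w1.npz 40
```

```text
blue [37. 33.] 566 rect [ 639.9 -129.1   31.8   24.2    5.2] z95 45.0 x [625. 655.]
blue [ 4. 49.] 212 rect [642.2 -71.7  29.9   9.2   6.5] z95 39.0 x [628. 656.]
blue [219.  83.] 1194 rect [ 542.  -325.3   31.3   29.    -4.4] z95 55.0 x [526. 557.]
amber [38. 60.] 766 rect [ 608.7 -131.3   38.6   30.5  -86.3] z95 52.0 x [594. 623.]
amber [ 7. 74.] 361 rect [612.1 -79.4  31.1  11.6   9.8] z95 46.0 x [597. 626.]
amber [220. 122.] 1682 rect [ 509.8 -323.3   40.8   30.7   85.3] z95 62.0 x [494. 525.]
amber [ 47. 119.] 556 rect [ 544.  -135.6   38.    16.2  -86.5] z95 52.0 x [536. 553.]
amber [ 12. 129.] 389 rect [546.4 -73.8  31.6  16.  -87.4] z95 51.0 x [538. 555.]
amber [367. 178.] 338 rect [ 439.7 -453.2   46.4   24.4  -46.6] z95 33.0 x [417. 454.]
amber [225. 197.] 797 rect [ 445.6 -317.8   41.7   15.8   85.4] z95 62.0 x [437. 454.]
```

>>> drive_tool --pt "1.8 -2.5 0 -0.012" --pt "1.8 -2.5 0 0" --pt "0 0 2 0" --pt "0 0 2 0" --pt "0 0 1 0" --pt "0 0 0 0"

```text
clock: 1.9
eef_pos: [477.5, -320.7, 109.3]
tcp_rot: [-3.14, 0.003, -0.089]
contact_force: [-0.4, -0.7, 0.4]
opening: 0.997
```

```bash
python3 - <<'E'
from rig import r
from h import *
to(r.sense(),479.5,-320.2,42,-.086)
E
```

```text
clk 1.9 pos [ 477.5 -320.7  109.3] rot [-3.14e+00  3.00e-03 -8.90e-02] F [-0.4 -0.7  0.4] open 0.997
cm [ 0.2  -0.07  6.73] turn -0.003
```

>>> drive_tool --pt "0.2 0 1.5 0" --pt "0 0 1.5 0" --pt "0 0 1.5 0" --pt "0 0 1.3 0" --pt "0 0 0.9 0" --pt "0 0 0 0" --pt "0 0 0 0"

```text
clock: 2.48
eef_pos: [481.0, -321.2, 44.4]
tcp_rot: [3.142, -0.0, -0.088]
contact_force: [0.7, 0.4, 0.5]
opening: 1.003
```

>>> drive_tool --pt "0 0 0 0" --pt "0 0 0 0" --pt "0 0 0 0" --pt "0 0 0 0" --pt "0 0 0 0" --pt "0 0 0 0" --pt "0 0 0 0" --pt "0 0 0 0" --jaw 1 --force 25

```text
clock: 3.15
eef_pos: [481.7, -320.7, 44.6]
tcp_rot: [3.141, -0.001, -0.087]
contact_force: [-0.0, 1.3, 7.2]
opening: 0.001
```

The jaws shut fully, so the bottle isn't gripped; I'll look.

```bash
cat >look.py <<'E'
import sys
from rig import r,cams
from h import *
n,o=sys.argv[1:3]
s=r.sense();print('clk',s['clock'],s['eef_pos'].round(1),'F',s['contact_force'].round(1),'op',s['opening'])
c=cams.camera_params(n);p,d=cams.grab_frame(n)
np.savez(o+".npz",p=p,d=d,R=c['R'],t=c['t']);q=p
if len(sys.argv)>3:
    a=list(map(int,sys.argv[3:7]));q=cv2.resize(p[a[1]:a[3],a[0]:a[2]],None,fx=4,fy=4)
cv2.imwrite(f"pics/{o}.png",q[:,:,::-1])
E
python3 look.py scene s2 120 200 300 350; python3 look.py wrist w2;python3 - <<'E'
import cv2,numpy as np
a=cv2.imread("pics/s2.png");b=cv2.imread("pics/w2.png")
b=cv2.resize(b,(400,300));a=cv2.resize(a,(400,333))[:300]
cv2.imwrite("pics/c2.png",np.hstack([a,b]))
E
```

```text
clk 3.15 [ 481.7 -320.7   44.6] F [-0.   1.3  7.2] op 0.0009552658017573342
clk 3.2 [ 481.7 -320.7   44.6] F [-0.2  1.3  6. ] op -0.002452501684994081
```

View pics/c2.png

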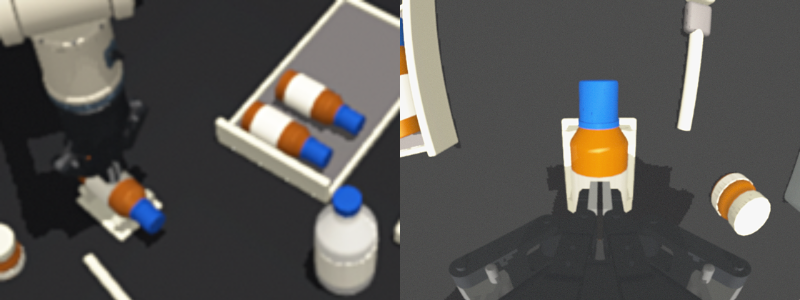

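```bash
python3 wm.py w2.npz 40; python3 - <<'E'
import cv2
b=cv2.imread("pics/w2.png")
cv2.imwrite("pics/w2c.png",cv2.resize(b[90:420,130:430],None,fx=1.8,fy=1.8,interpolation=cv2.INTER_CUBIC))
E
```

```text
blue [ 2. 46.] 156 rect [ 640.5 -139.4   29.4    4.2    6.7] z95 32.0 x [626. 655.]
blue [278. 146.] 3608 rect [ 542.2 -324.4   31.9   28.1   -4.4] z95 55.0 x [527. 558.]
amber [ 4. 86.] 335 rect [ 610.  -146.5   31.6    7.2   12.2] z95 41.0 x [595. 624.]
amber [ 13. 177.] 605 rect [ 545.4 -146.4   17.4   15.7  -86.9] z95 49.0 x [538. 553.]
amber [278. 213.] 4772 rect [ 509.7 -321.9   41.6   31.7   85.8] z95 62.0 x [494. 525.]
amber [467. 275.] 949 rect [ 438.  -453.4   46.    29.   -40.7] z95 36.0 x [417. 455.]
```

View pics/w2c.png

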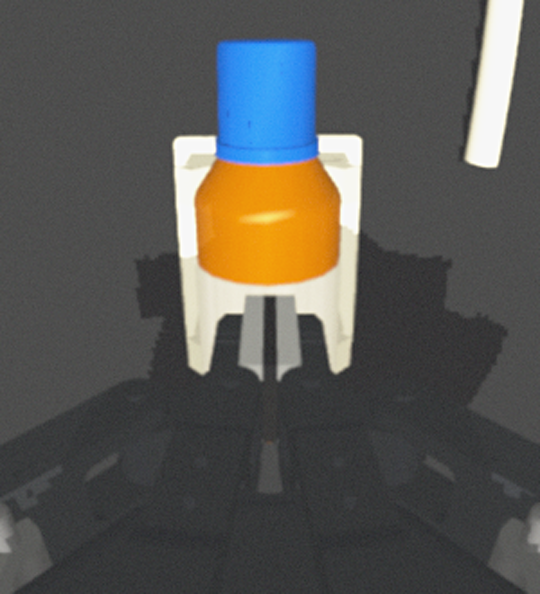

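```bash
python3 - <<'E'
from rig import r,cams
from h import *
print(r.tcp_to_tips,[a for a in dir(r) if a[0]!='_'])
f=np.load("w2.npz");W=wpts(f['d'],cams.camera_params("wrist"),f['R'],f['t'])
for u,v in[(270,260),(270,280),(272,295),(289,270),(289,295),(279,250),(279,275),(279,310),(279,345),(250,300),(305,300),(245,285)]: print(u,v,f['p'][v,u],W[v,u].round(0))
f=np.load("w1.npz");W=wpts(f['d'],cams.camera_params("wrist"),f['R'],f['t'])
for u,v in[(175,268),(185,285),(165,310),(383,268),(395,310)]: print('open',u,v,f['p'][v,u],W[v,u].round(0))
E
```

```text
17.0 ['MotionError', 'sense', 'tcp_to_tips']
270 260 [157 156 150] [ 493. -317.   72.]
270 280 [156 155 148] [ 494. -317.   92.]
272 295 [185 184 175] [ 492. -318.   99.]
289 270 [157 158 150] [ 493. -325.   82.]
289 295 [147 146 141] [ 494. -325.  103.]
279 250 [239 235 220] [ 494. -321.   63.]
279 275 [54 52 53] [ 493. -321.   86.]
279 310 [56 54 55] [ 485. -320.  100.]
279 345 [78 77 77] [ 374. -310.    0.]
250 300 [56 60 58] [ 495. -310.  106.]
305 300 [54 56 56] [ 495. -330.  109.]
245 285 [226 222 200] [ 469. -300.   52.]
open 175 268 [139 141 133] [ 455. -321.  198.]
open 185 285 [40 41 37] [ 446. -324.  199.]
open 165 310 [38 31 34] [ 452. -324.  226.]
open 383 268 [139 138 131] [ 445. -414.  197.]
open 395 310 [45 40 44] [ 444. -410.  227.]
```

The tool and the readings disagree. Wrist depth and the touch on the bottle's top put the shut fingertips at z≈62, with the reported TCP at 44.6. So the tips are about 17 mm above the reported TCP, not 17 mm below it. The fingers shut above the bottle, which hasn't moved. I'll lift, open, and go about 40 mm deeper, feeling for contact.

>>> drive_tool --pt "0 0 -1 0" --pt "0 0 -1 0" --pt "0 0 -1 0" --pt "0 0 0 0"

```text
clock: 3.58
eef_pos: [482.4, -321.4, 76.6]
tcp_rot: [3.14, -0.003, -0.087]
contact_force: [0.8, 0.0, 0.3]
opening: 0.003
```

>>> drive_tool --pt "0 0 0 0" --pt "0 0 0 0" --pt "0 0 0 0" --pt "0 0 0 0" --pt "0 0 0 0" --pt "0 0 0 0" --pt "0 0 0 0" --jaw 0

```text
clock: 4.17
eef_pos: [480.9, -320.4, 73.7]
tcp_rot: [-3.141, 0.0, -0.087]
contact_force: [0.4, -0.2, 0.3]
opening: 0.976
```

>>> drive_tool --pt "-0.15 -0.05 1.5 0" --pt "0 0 1.5 0" --pt "0 0 1.5 0" --pt "0 0 1.2 0" --pt "0 0 0.8 0" --pt "0 0 0 0" --pt "0 0 0 0"

```text
clock: 4.75
eef_pos: [479.5, -319.8, 8.7]
tcp_rot: [-3.141, 0.001, -0.087]
contact_force: [0.6, 0.4, 0.2]
opening: 0.998
```

>>> drive_tool --pt "0 0 0.4 0" --pt "0 0 0 0" --pt "0 0 0 0" --pt "0 0 0 0"

```text
clock: 5.08
eef_pos: [479.9, -320.1, 5.3]
tcp_rot: [3.141, -0.001, -0.087]
contact_force: [0.1, -0.1, -0.0]
opening: 0.999
```

>>> drive_tool --pt "0 0 0 0" --pt "0 0 0 0" --pt "0 0 0 0" --pt "0 0 0 0" --pt "0 0 0 0" --pt "0 0 0 0" --pt "0 0 0 0" --pt "0 0 0 0" --jaw 1 --force 25

```text
clock: 5.75
eef_pos: [479.6, -320.0, 5.1]
tcp_rot: [3.141, -0.0, -0.087]
contact_force: [-2.0, -0.5, 4.9]
opening: 0.508
```

Gripped: an opening of 0.508 is about 43 mm. Lifting.

>>> drive_tool --pt "0 0 -0.6 0" --pt "0 0 -1.2 0" --pt "0 0 -2 0" --pt "0 0 -2 0" --pt "0 0 -2 0" --pt "0 0 -1.5 0" --pt "0 0 0 0" --pt "0 0 0 0"

```text
clock: 6.42
eef_pos: [480.0, -320.1, 98.9]
tcp_rot: [3.141, -0.002, -0.087]
contact_force: [0.0, -0.3, -3.2]
opening: 0.508
```

```bash
python3 look.py wrist w3; python3 wm.py w3.npz 130; python3 - <<'E'
from rig import r
from h import *
yaw=.065; ex=np.array([np.cos(yaw),np.sin(yaw)]);ey=np.array([-ex[1],ex[0]])
rs=np.array([588.7,-20.1])-15*ex-140*ey; print('rs',rs)
t=rs+178*ey; print(t); to(r.sense(),*t,95,yaw)
E
```

```text
clk 6.4167 [ 480.  -320.1   98.9] F [ 0.  -0.3 -3.2] op 0.5076087037020878
blue [278. 154.] 6210 rect [ 542.4 -324.4   31.9   28.5   -4.4] z95 148.0 x [527. 558.]
amber [279. 242.] 8070 rect [ 509.9 -321.9   43.8   32.    85.3] z95 156.0 x [494. 525.]
rs [ 582.82526978 -160.7786677 ]
[571.26341527  16.84543968]
clk 6.4667 pos [ 479.4 -319.7   97.8] rot [-3.142  0.    -0.087] F [-0.8  0.5 -2.9] open 0.507
cm [ 11.36 -32.98   0.28] turn -0.152
```

View pics/w3.png

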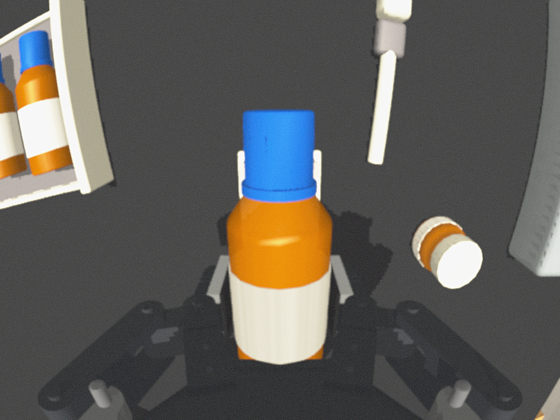

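Bottle c is held squarely between the pads, at (278,240) and level. Carrying it to the tray at row y≈178.

>>> drive_tool --pt "0 0 0 -0.076" --pt "0 0 0 -0.076" --pt "0.6 -1.8 0 0" --pt "1.2 -3.4 0 0" --pt "1.2 -3.5 0 0" --pt "1.2 -3.5 0 0" --pt "1.2 -3.5 0 0" --pt "1.2 -3.5 0 0" --pt "1.2 -3.5 0 0" --pt "1.2 -3.5 0 0" --pt "1.2 -3.5 0 0" --pt "1.2 -3.3 0 0"

```text
clock: 7.47
eef_pos: [571.0, 18.9, 96.4]
tcp_rot: [-3.141, 0.003, 0.065]
contact_force: [0.1, 0.0, -1.6]
opening: 0.505
```

>>> drive_tool --pt "0 0 0 0" --pt "0 0 0 0" --pt "0 0 0 0"

```text
clock: 7.72
eef_pos: [570.9, 16.7, 96.7]
tcp_rot: [3.141, 0.002, 0.066]
contact_force: [0.5, -0.3, -2.0]
opening: 0.506
```

```bash
python3 look.py wrist w4; python3 - <<'E'
from rig import r,cams
from wm import bottles
from h import *
p,d,W,M=bottles("w4.npz",30)
z=W[...,2];m=M['grey']&(z>3)&(z<14)&(W[...,0]>450)&(abs(W[...,1])<200)
m=cv2.morphologyEx(m.astype(np.uint8),cv2.MORPH_OPEN,np.ones((3,3)))>0
print('floor',rect(W[m]),np.median(z[m]))
to(r.sense(),571.3,16.8,-5,.065)
E
```

```text
clk 7.7167 [570.9  16.7  96.7] F [ 0.5 -0.3 -2. ] op 0.50599368588983
blue [393. 128.] 1639 rect [642.5 -58.6  31.1  27.3   3. ] z95 45.0 x [627. 658.]
blue [468. 142.] 1341 rect [ 640.4 -123.7   31.3   27.6    3.9] z95 45.0 x [625. 655.]
amber [390. 175.] 2442 rect [610.4 -61.2  42.2  31.2 -86.8] z95 52.0 x [595. 625.]
amber [463. 185.] 1984 rect [ 607.8 -124.3   37.9   31.2  -86.7] z95 52.0 x [592. 623.]
amber [380. 258.] 909 rect [546.4 -64.3  41.4  16.3 -87.5] z95 52.0 x [538. 554.]
amber [449. 261.] 742 rect [ 540.9 -137.5   58.2   22.5   76.6] z95 52.0 x [536. 551.]
amber [ 16. 302.] 1808 rect [441.8 313.1  62.2  45.5  13.8] z95 54.0 x [413. 474.]
floor [639.3 -40.4 330.3 256.9 -86. ] 8.19699603955965
clk 7.7667 pos [570.9  16.1  96.9] rot [3.141e+00 2.000e-03 6.500e-02] F [-0.7  0.  -2.5] open 0.506
cm [ 0.04 -0.06 10.19] turn -0.0
```

View pics/w4.png

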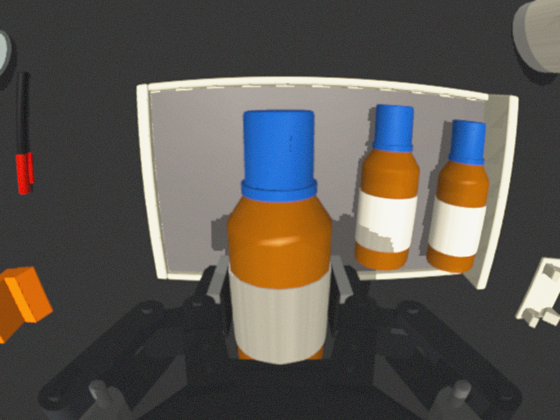

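Over the tray, c at (278,230) lines up with b at (388,190) and a at (460,200), with about 36 mm of clear gap. Lowering gently.

>>> drive_tool --pt "0 0 1 0" --pt "0 0 2 0" --pt "0 0 2 0" --pt "0 0 2 0" --pt "0 0 1 0" --pt "0 0 0.6 0" --pt "0 0 0.4 0" --pt "0 0 0.3 0" --pt "0 0 0.1 0" --pt "0 0 0 0" --pt "0 0 0 0"

```text
clock: 8.68
eef_pos: [572.5, 16.8, 4.5]
tcp_rot: [3.142, -0.001, 0.065]
contact_force: [-0.8, 0.1, -2.1]
opening: 0.509
```

>>> drive_tool --pt "0 0 0.1 0" --pt "0 0 0.1 0" --pt "0 0 0.1 0" --pt "0 0 0 0" --pt "0 0 0 0"

```text
clock: 9.1
eef_pos: [571.9, 16.8, 0.9]
tcp_rot: [-3.142, 0.0, 0.065]
contact_force: [-0.1, 0.3, -2.1]
opening: 0.506
```

>>> drive_tool --pt "0 0 0.1 0" --pt "0 0 0.1 0" --pt "0 0 0.1 0" --pt "0 0 0.1 0" --pt "0 0 0 0" --pt "0 0 0 0"

```text
clock: 9.6
eef_pos: [571.9, 16.8, -3.2]
tcp_rot: [-3.142, 0.0, 0.065]
contact_force: [0.1, 0.9, -2.3]
opening: 0.508
```

>>> drive_tool --pt "0 0 0.1 0" --pt "0 0 0.1 0" --pt "0 0 0 0" --pt "0 0 0 0"

```text
clock: 9.93
eef_pos: [572.1, 16.8, -4.8]
tcp_rot: [3.142, -0.0, 0.065]
contact_force: [-1.6, -0.4, 3.4]
opening: 0.503
```

Touchdown: the vertical force went from -2.3 to +3.4 N. Releasing with a partial opening, then rising.

>>> drive_tool --pt "0 0 0 0" --pt "0 0 0 0" --pt "0 0 0 0" --pt "0 0 0 0" --pt "0 0 0 0" --jaw 0.32

```text
clock: 10.35
eef_pos: [572.0, 16.8, -5.2]
tcp_rot: [-3.142, -0.0, 0.065]
contact_force: [0.0, 0.1, -0.3]
opening: 0.682
```

>>> drive_tool --pt "0 0 -0.5 0" --pt "0 0 -1 0" --pt "0 0 -2 0" --pt "0 0 -3 0" --pt "0 0 -3 0" --pt "0 0 -3 0" --pt "0 0 -1.5 0" --pt "0 0 0 0" --pt "0 0 0 0"

```text
clock: 11.1
eef_pos: [572.7, 16.8, 136.5]
tcp_rot: [3.142, -0.003, 0.065]
contact_force: [0.3, -0.2, 0.5]
opening: 0.679
```

```bash
python3 look.py wrist w5; python3 - <<'E'
from rig import r,cams
from wm import bottles
from h import *
bottles("w5.npz",30)
o=np.array([442,312.]);y=.225;g=o+16*np.array([-np.sin(y),np.cos(y)]);print(g)
to(r.sense(),*g,110,y)
E
```

```text
clk 11.1 [572.7  16.8 136.5] F [ 0.3 -0.2  0.5] op 0.6789395115592878
blue [377. 126.] 1199 rect [642.6 -58.4  30.8  27.5   4.2] z95 45.0 x [627. 658.]
blue [279. 128.] 1255 rect [634.3  21.8  30.8  27.4   4.4] z95 45.0 x [619. 650.]
blue [444. 138.] 1024 rect [ 640.2 -123.    31.1   25.1    3.4] z95 45.0 x [625. 655.]
amber [375. 167.] 1792 rect [610.4 -60.9  41.5  30.7 -86.6] z95 52.0 x [595. 625.]
amber [279. 169.] 1915 rect [602.2  19.6  41.2  31.1 -86.3] z95 52.0 x [587. 617.]
amber [441. 176.] 1531 rect [ 608.2 -126.    41.5   30.4  -85.3] z95 52.0 x [592. 623.]
amber [368. 240.] 721 rect [546.4 -64.6  41.6  16.2 -86.1] z95 52.0 x [538. 554.]
amber [431. 244.] 600 rect [ 543.8 -128.9   37.6   15.3  -86.8] z95 52.0 x [536. 551.]
amber [280. 244.] 760 rect [538.6  14.6  42.6  16.1 -86. ] z95 52.0 x [530. 546.]
amber [ 32. 286.] 1925 rect [441.7 313.7  63.4  46.8  15. ] z95 57.0 x [413. 474.]
[438.43029821 327.59670571]
clk 11.15 pos [571.8  16.8 135.2] rot [ 3.142 -0.     0.065] F [-0.1  0.3  0.1] open 0.68
cm [ -6.07 -33.27   2.52] turn -0.16
```

>>> drive_tool --pt "0 0 0 -0.08" --pt "0 0 0 -0.08" --pt "-0.6 -2.3 0 0" --pt "-0.6 -3.5 0 0" --pt "-0.6 -3.5 0 0" --pt "-0.6 -3.5 0 0" --pt "-0.6 -3.5 0 0" --pt "-0.6 -3.5 0 0" --pt "-0.6 -3.5 0 0" --pt "-0.6 -3.5 0 0" --pt "-0.6 -3.5 0 0" --pt "-0.6 -2.9 0 0" --jaw 0.1

```text
clock: 12.15
eef_pos: [437.6, 328.5, 133.5]
tcp_rot: [3.141, 0.002, 0.225]
contact_force: [0.1, -0.2, -0.7]
opening: 0.901
```

>>> drive_tool --pt "0 0 0.6 0" --pt "0 0 0 0" --pt "0 0 0 0"

```text
clock: 12.4
eef_pos: [438.6, 326.2, 127.5]
tcp_rot: [3.14, 0.003, 0.226]
contact_force: [-0.1, -0.3, -0.6]
opening: 0.901
```

```bash
cat >ch.py <<'E'
import sys
from rig import r,cams
from h import *
f=np.load(sys.argv[1]);dz=float(sys.argv[2]);p,d=f['p'],f['d'];W=wpts(d,cams.camera_params("wrist"),f['R'],f['t']);m=masks(p)['orange']&(d>0);z=W[...,2]
for n,a,b in(('top',65,80),('shelf',22,30)):
    k=m&(z>a+dz)&(z<b+dz); k=cv2.morphologyEx(k.astype(np.uint8),cv2.MORPH_OPEN,np.ones((3,3)))>0
    if k.sum()>50: print(n,k.sum(),rect(W[k]),np.median(z[k]))
E
python3 look.py wrist w6; python3 ch.py w6.npz 0
```

```text
clk 12.4 [438.6 326.2 127.5] F [-0.1 -0.3 -0.6] op 0.9008158020098185
top 1603 [438.7 328.8  59.4  21.8  11.6] 72.1776906019661
shelf 857 [442.7 305.8  60.8  20.8  11.7] 26.248134650020916
```

View pics/w6.png

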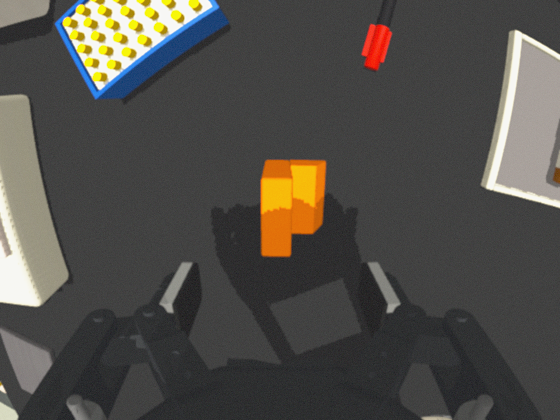

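The chock's grip block is at (276,208) and its shelf at (307,197), on the −y side as needed. Its yaw is about 0.204.

>>> drive_tool --pt "0 -0.2 1 0.021" --pt "0 0 2 0" --pt "0 0 2 0" --pt "0 0 2 0" --pt "0 0 2 0" --pt "0 0 1.0 0" --pt "0 0 0.6 0" --pt "0 0 0 0" --pt "0 0 0 0"

```text
clock: 13.2
eef_pos: [439.5, 328.9, 23.2]
tcp_rot: [-3.142, -0.0, 0.203]
contact_force: [0.5, 0.0, 0.6]
opening: 0.901
```

>>> drive_tool --pt "0 0 0 0" --pt "0 0 0 0" --pt "0 0 0 0" --pt "0 0 0 0" --pt "0 0 0 0" --pt "0 0 0 0" --pt "0 0 0 0" --pt "0 0 0 0" --pt "0 0 0 0" --jaw 1 --force 40

```text
clock: 13.95
eef_pos: [439.3, 329.2, 23.5]
tcp_rot: [-3.141, -0.001, 0.204]
contact_force: [-0.7, -1.5, 6.1]
opening: 0.25
```

>>> drive_tool --pt "0 0 -0.5 0" --pt "0 0 -1 0" --pt "0 0 -2 0" --pt "0 0 -2 0" --pt "0 0 -2 0" --pt "0 0 -1.5 0" --pt "0 0 0 0" --pt "0 0 0 0"

```text
clock: 14.62
eef_pos: [439.4, 329.4, 113.8]
tcp_rot: [-3.141, -0.002, 0.204]
contact_force: [0.3, 0.0, -2.8]
opening: 0.25
```

```bash
python3 look.py wrist w7; python3 ch.py w7.npz 89; python3 - <<'E'
from rig import r
from h import *
# c now: body at row y ~178; want toe at 178+22+... toe = c+15+10 margin -> 203, origin 230, block centre 246
yaw=.065; ex=np.array([np.cos(yaw),np.sin(yaw)]);ey=np.array([-ex[1],ex[0]]);rs=np.array([582.8,-160.8])
for y in(232,204,141,141): print(y,rs+y*ey)
to(r.sense(),*(rs+235*ey),100,yaw)
E
```

```text
clk 14.6167 [439.4 329.4 113.8] F [ 0.3  0.  -2.8] op 0.25044966030728677
top 5730 [438.8 329.8  60.5  22.2  11.5] 162.44247552018794
shelf 1382 [459.8 309.8  64.7  32.3  55.3] 116.3592526314459
232 [567.73061659  70.71007253]
204 [569.54933528  42.76920171]
141 [573.64145232 -20.09775764]
141 [573.64145232 -20.09775764]
clk 14.6667 pos [438.8 328.9 112.8] rot [-3.142 -0.     0.204] F [-0.4  0.2 -2. ] open 0.251
cm [11.19 26.3   1.28] turn 0.139
```

Chock held level, with its block centred on the tool. Carrying it to the tray's free end (toe at row y≈200).

>>> drive_tool --pt "0 0 0 0.07" --pt "0 0 0 0.069" --pt "0.7 1.6 0 0" --pt "1.3 3 0 0" --pt "1.3 3 0 0" --pt "1.3 3 0 0" --pt "1.3 3 0 0" --pt "1.3 3 0 0" --pt "1.3 3 0 0" --pt "1.3 3 0 0" --pt "1.3 2.5 0 0" --pt "0 0 0 0"

```text
clock: 15.67
eef_pos: [567.7, 81.8, 111.6]
tcp_rot: [3.14, 0.0, 0.062]
contact_force: [0.7, 0.2, -1.7]
opening: 0.248
```

```bash
python3 look.py wrist w8; python3 ch.py w8.npz 89; python3 - <<'E'
from rig import r
from wm import bottles
from h import *
bottles("w8.npz",30)
to(r.sense(),567,81.7,31.5,.065)
E
```

```text
clk 15.6667 [567.7  81.8 111.6] F [ 0.7  0.2 -1.7] op 0.24779183260840612
top 5768 [567.   82.3  60.7  21.8   3.2] 160.19727077189845
shelf 1320 [586.9  61.1  60.2  30.1  48.7] 114.39874911473744
blue [365. 130.] 1501 rect [634.2  23.2  31.2  27.6   5.2] z95 45.0 x [619. 649.]
blue [458. 132.] 1191 rect [642.5 -56.6  30.8  24.7   5.1] z95 45.0 x [627. 657.]
blue [515. 146.] 965 rect [ 640.4 -122.5   31.1   25.5    4.8] z95 45.0 x [625. 655.]
amber [454. 173.] 1790 rect [610.2 -58.4  38.2  30.6 -86.7] z95 52.0 x [595. 625.]
amber [363. 175.] 2211 rect [601.3  21.2  42.7  32.8 -83.1] z95 52.0 x [587. 617.]
amber [510. 183.] 1440 rect [ 608.1 -131.8   53.1   30.6  -87.2] z95 52.0 x [592. 622.]
amber [442. 247.] 711 rect [545.9 -61.7  37.4  15.3 -88.4] z95 52.0 x [539. 553.]
amber [497. 249.] 575 rect [ 544.6 -135.8   52.7   15.1  -86.5] z95 52.0 x [536. 551.]
amber [364. 256.] 576 rect [538.5  11.4  31.   15.8 -87.3] z95 53.0 x [531. 546.]
clk 15.7167 pos [566.3  83.5 111.4] rot [3.141e+00 2.000e-03 6.200e-02] F [ 0.6 -0.3 -1.8] open 0.255
cm [0.06 0.19 7.99] turn -0.003
```

View pics/w8.png

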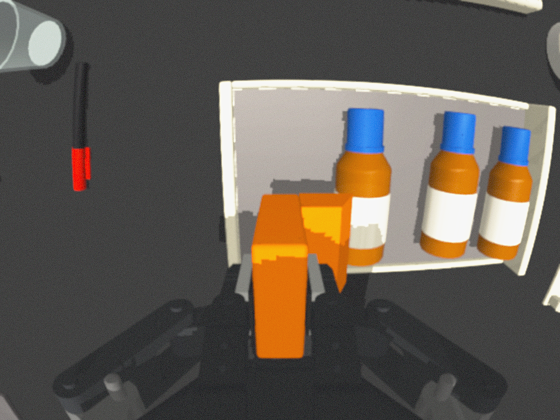

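The chock hangs square at (300,260), over free floor beside c at (365,190). Lowering.

>>> drive_tool --pt "0 0.1 1 0" --pt "0 0 2 0" --pt "0 0 2 0" --pt "0 0 1.2 0" --pt "0 0 0.7 0" --pt "0 0 0.4 0" --pt "0 0 0.2 0" --pt "0 0 0.1 0" --pt "0 0 0 0" --pt "0 0 0 0"

```text
clock: 16.55
eef_pos: [566.7, 84.9, 37.6]
tcp_rot: [-3.141, -0.001, 0.065]
contact_force: [0.7, -0.1, -1.9]
opening: 0.248
```

>>> drive_tool --pt "0 0 0.1 0" --pt "0 0 0.1 0" --pt "0 0 0 0" --pt "0 0 0 0"

```text
clock: 16.88
eef_pos: [566.2, 84.7, 35.0]
tcp_rot: [-3.142, -0.0, 0.065]
contact_force: [0.1, 0.9, -1.0]
opening: 0.253
```

>>> drive_tool --pt "0 0 0.1 0" --pt "0 0 0.1 0" --pt "0 0 0 0" --pt "0 0 0 0"

```text
clock: 17.22
eef_pos: [566.0, 84.7, 32.8]
tcp_rot: [3.142, 0.0, 0.065]
contact_force: [-0.4, -0.4, -2.1]
opening: 0.25
```

>>> drive_tool --pt "0 0 0.1 0" --pt "0 0 0.05 0" --pt "0 0 0 0" --pt "0 0 0 0"

```text
clock: 17.55
eef_pos: [566.2, 84.8, 31.5]
tcp_rot: [-3.142, -0.0, 0.065]
contact_force: [-1.0, -1.0, 0.4]
opening: 0.249
```

The chock is on the floor. Now pushing the row slowly, 1.5 mm per row (18 mm/s).

>>> drive_tool --pt "0 0.1 0 0" --pt "0 0.15 0 0" --pt "0 0.15 0 0" --pt "0 0.15 0 0" --pt "0 0.15 0 0" --pt "0 0.15 0 0" --pt "0 0.15 0 0" --pt "0 0.15 0 0" --pt "0 0.15 0 0" --pt "0 0.15 0 0" --pt "0 0.15 0 0" --pt "0 0.15 0 0"

```text
clock: 18.55
eef_pos: [567.4, 67.2, 31.5]
tcp_rot: [-3.141, -0.0, 0.065]
contact_force: [-0.5, 3.2, 2.5]
opening: 0.253
```

>>> drive_tool --pt "0 0.15 0 0" --pt "0 0.15 0 0" --pt "0 0.15 0 0" --pt "0 0.15 0 0" --pt "0 0.15 0 0" --pt "0 0.15 0 0" --pt "0 0.15 0 0" --pt "0 0.15 0 0" --pt "0 0.15 0 0" --pt "0 0.15 0 0" --pt "0 0.15 0 0" --pt "0 0.15 0 0"

```text
clock: 19.55
eef_pos: [568.5, 49.2, 31.5]
tcp_rot: [-3.141, -0.0, 0.065]
contact_force: [-0.0, 5.3, 5.5]
opening: 0.252
```

```bash
python3 look.py wrist w9; python3 ch.py w9.npz 8; python3 wm.py w9.npz 30
```

```text
clk 19.55 [568.5  49.2  31.5] F [-0.   5.3  5.5] op 0.25151800010457953
top 6090 [567.7  49.6  60.7  21.9   3.5] 80.11138890337506
shelf 2453 [588.7 -22.6 168.8  75.   83.3] 34.236426196205116
blue [391. 142.] 3312 rect [636.2  -3.4  31.5  29.9   4.6] z95 45.0 x [620. 651.]
blue [481. 143.] 2600 rect [642.5 -57.8  31.2  27.1   3.4] z95 45.0 x [627. 658.]
blue [547. 161.] 1275 rect [ 639.7 -115.9   31.7   12.9    4. ] z95 43.0 x [624. 655.]
amber [473. 202.] 3765 rect [610.2 -59.   40.   31.3 -86.7] z95 52.0 x [595. 625.]
amber [352. 215.] 8813 rect [593.8   9.5  76.2  74.7  43.9] z95 52.0 x [560. 619.]
amber [538. 211.] 2146 rect [ 607.4 -115.8   31.5   22.5    5.3] z95 51.0 x [592. 622.]
amber [519. 298.] 940 rect [ 538.  -139.7   65.5   24.5   68.2] z95 52.0 x [536. 551.]
amber [450. 303.] 1205 rect [545.9 -62.1  37.7  16.5 -88.5] z95 52.0 x [539. 554.]
```

>>> drive_tool --pt "0 0.15 0 0" --pt "0 0.15 0 0" --pt "0 0.15 0 0" --pt "0 0.15 0 0" --pt "0 0.15 0 0" --pt "0 0.12 0 0" --pt "0 0.1 0 0" --pt "0 0.1 0 0" --pt "0 0.1 0 0" --pt "0 0.12 0 0" --pt "0 0.12 0 0" --pt "0 0.12 0 0"

```text
clock: 20.6
eef_pos: [569.5, 34.0, 31.5]
tcp_rot: [-3.141, -0.0, 0.065]
contact_force: [-0.5, 5.6, 5.0]
opening: 0.252
```

>>> drive_tool --pt "0 0.12 0 0" --pt "0 0.12 0 0" --pt "0 0.12 0 0" --pt "0 0.12 0 0" --pt "0 0.12 0 0" --pt "0 0.12 0 0" --pt "0 0.12 0 0" --pt "0 0.12 0 0" --pt "0 0.12 0 0" --pt "0 0.1 0 0" --pt "0 0.1 0 0" --pt "0 0.1 0 0"

```text
clock: 21.6
eef_pos: [570.3, 20.3, 31.5]
tcp_rot: [-3.141, -0.0, 0.065]
contact_force: [-0.1, 4.8, 5.7]
opening: 0.25
```

```bash
python3 look.py wrist w10; python3 ch.py w10.npz 8; python3 wm.py w10.npz 30;python3 look.py top t10; python3 -c "
from wm import *
f=np.load('t10.npz');W=pts(f['p'],f['d'],cams.camera_params('top'));M=masks(f['p']);z=W[...,2]
k,L,s,c=cv2.connectedComponentsWithStats((M['blue']&(z>25)&(z<55)&(W[...,0]<680)&(abs(W[...,1])<180)).astype(np.uint8))
for i in range(1,k):
  if s[i,4]>12: print('top cap',rect(W[L==i]))
"
```

```text
clk 21.6 [570.3  20.3  31.5] F [-0.1  4.8  5.7] op 0.24950857503696644
top 6099 [569.9  21.   60.   22.4   3.8] 80.09389996438787
shelf 2461 [606.  -38.7 111.4 107.5  57.1] 34.22701690421093
blue [392. 142.] 3327 rect [638.2 -31.8  31.4  28.3   3.8] z95 45.0 x [622. 653.]
blue [465. 141.] 2750 rect [643.6 -75.6  31.3  27.6   3.3] z95 45.0 x [628. 659.]
blue [524. 158.] 2160 rect [ 640.2 -122.3   31.7   25.6    3. ] z95 45.0 x [624. 656.]
amber [408. 211.] 15440 rect [599.9 -63.7 181.9  71.1 -67.5] z95 52.0 x [567. 625.]
amber [461. 306.] 2078 rect [ 545.2 -105.6  113.3   18.7   86.4] z95 52.0 x [536. 554.]
clk 21.65 [570.4  20.1  31.5] F [-0.1  3.3  5.1] op 0.2503287413432255
top cap [642.9 -77.7  29.2  22.4  -0. ]
top cap [ 6.394e+02 -1.255e+02  2.920e+01  2.250e+01  1.000e-01]
```

View pics/w10.png

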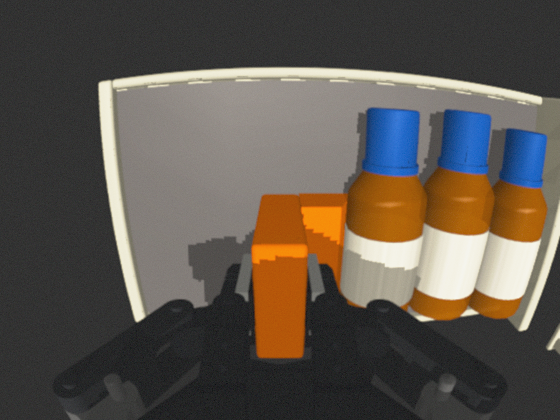

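The row is closing square: c at (383,210), b at (460,215), a at (512,225), about 14 mm from closed. Continuing more slowly while watching the force.

>>> drive_tool --pt "0 0.08 0 0" --pt "0 0.1 0 0" --pt "0 0.1 0 0" --pt "0 0.1 0 0" --pt "0 0.1 0 0" --pt "0 0.1 0 0" --pt "0 0.1 0 0" --pt "0 0.1 0 0" --pt "0 0.1 0 0" --pt "0 0.08 0 0" --pt "0 0.06 0 0" --pt "0 0.05 0 0"

```text
clock: 22.7
eef_pos: [571.0, 9.7, 31.5]
tcp_rot: [-3.141, -0.0, 0.065]
contact_force: [-0.3, 6.4, 6.1]
opening: 0.248
```

>>> drive_tool --pt "0 0.05 0 0" --pt "0 0.05 0 0" --pt "0 0.05 0 0" --pt "0 0 0 0"

```text
clock: 23.03
eef_pos: [571.1, 8.1, 31.5]
tcp_rot: [-3.141, 0.0, 0.065]
contact_force: [-0.4, 5.1, 5.4]
opening: 0.252
```

>>> drive_tool --pt "0 0.05 0 0" --pt "0 0.05 0 0" --pt "0 0 0 0"

```text
clock: 23.28
eef_pos: [571.1, 7.3, 31.5]
tcp_rot: [-3.141, 0.0, 0.065]
contact_force: [0.5, 5.4, 5.3]
opening: 0.252
```

>>> drive_tool --pt "0 0.05 0 0" --pt "0 0.05 0 0" --pt "0 0 0 0"

```text
clock: 23.53
eef_pos: [571.2, 7.0, 31.5]
tcp_rot: [-3.14, 0.0, 0.064]
contact_force: [-0.4, 9.8, 6.0]
opening: 0.251
```

Force rose to 9.8 N with the chock stopped where a closed row predicts (block at row y≈168 mm). Releasing with a partial opening, then rising.

>>> drive_tool --pt "0 0 0 0" --pt "0 0 0 0" --pt "0 0 0 0" --pt "0 0 0 0" --jaw 0.55

```text
clock: 23.87
eef_pos: [570.8, 5.7, 31.1]
tcp_rot: [3.141, 0.001, 0.065]
contact_force: [-0.0, -0.1, 0.1]
opening: 0.447
```

>>> drive_tool --pt "0 0 -0.5 0" --pt "0 0 -1 0" --pt "0 0 -2 0" --pt "0 0 -3 0" --pt "0 0 -3 0" --pt "0 0 -3 0" --pt "0 0 -1 0" --pt "0 0 0 0" --pt "0 0 0 0"

```text
clock: 24.62
eef_pos: [571.3, 6.0, 166.8]
tcp_rot: [3.141, -0.001, 0.065]
contact_force: [-0.6, -0.1, 0.1]
opening: 0.451
```

```bash
python3 look.py wrist w11; python3 ch.py w11.npz 8; python3 wm.py w11.npz 30; python3 - <<'E'
from rig import cams
from h import *
f=np.load("w11.npz");W=wpts(f['d'],cams.camera_params("wrist"),f['R'],f['t']);z=W[...,2];x=W[...,0]
yaw=.065;ey=np.array([-np.sin(yaw),np.cos(yaw)]);rw=(W[...,:2]-[582.8,-160.8])@ey
wl=(x>540)&(x<640)&(rw<20)&(rw>-40)&(z>36)&(z<50)&(abs(f['p'].astype(int)[...,0]-f['p'][...,2].astype(int))<40)
print('wall rw',np.percentile(rw[wl],[2,50,98]) if wl.sum() else None)
b=(abs(x-577)<12)&(z>40)&(rw>0)&(rw<140)
for lo in(0,44,88): 
    k=b&(rw>lo)&(rw<lo+44)&(z>50.5); print(lo,rw[k].mean(),z[k].max(),k.sum())
E
```

```text
clk 24.6167 [571.3   6.  166.8] F [-0.6 -0.1  0.1] op 0.4510155840536917
top 1875 [570.9   7.3  58.5  21.5   3.1] 80.19677418669295
shelf 1416 [580.6 -64.9 126.2  60.8 -80.2] 34.24452772921009
blue [387. 122.] 940 rect [644.2 -87.7  30.7  27.    4.2] z95 45.0 x [629. 659.]
blue [341. 123.] 998 rect [638.9 -45.1  30.9  27.7   3.5] z95 45.0 x [624. 654.]
blue [428. 132.] 861 rect [ 640.9 -131.9   31.1   26.2    2.8] z95 45.0 x [625. 656.]
amber [365. 182.] 7140 rect [580.2 -73.5 188.6  98.   86. ] z95 52.0 x [537. 625.]
wall rw [-8.07363748 -1.01944488 11.67943994]
0 23.550614594076308 54.83684790253443 395
44 67.33307480753626 54.25697657682065 451
88 117.85787472971558 288.967598888265 10329
```

View pics/w11.png

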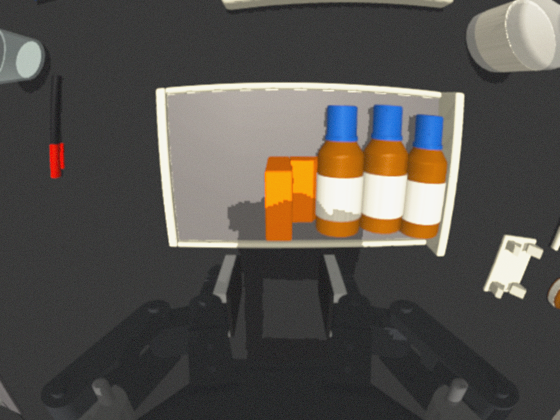

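The row is closed: c at (340,170), b at (386,170), a at (426,175), against the wall, with the chock's shelf snug on c at (303,190). Handing in.

```bash
python3 -c "
from rig import job
print(job.sign_off())"
```

```text
the job is handed in; nothing more can be done
None
```

I laid bottle c in the tray in line with a and b. I then slid the chock along the floor behind it at no more than 18 mm/s until the row closed against the high wall. I released it, lifted clear and handed in at 24.6 s; the hand-in reports no verdict.

**Last checks (from the wrist camera):**

| Item | Measured | Expected or limit |
|---|---|---|
| Bottle a, row y | 23.5 mm | 22 mm |
| Bottle b, row y | 67.3 mm | 66 mm |
| Cap spacings | 44.2 and 42.6 mm | 44 mm |
| Bottle angles | about 3–4°, in line with the tray's 3.7° | within 7° |
| Chock toe, row y | about 125.5 mm | 115–131 mm |
| Chock position across the row | about 1 mm off the centre line | within 25 mm |
| Chock top height | 80 mm (8 mm floor + 72 mm), so standing flat | flat on the floor |
| Wrist force while pushing | 9.8 N at most | – |

Nothing was touching the robot at the end.

**What failed or disagreed:**
- **First grasp:** it missed. The shut fingertips came out about 17 mm above the reported TCP, where the description puts them 17 mm below. They closed on top of the bottle at about 7 N without moving it. I corrected the depth and the second grasp held.
- **Bottle c's position:** my final depth check for c picked up stray pixels and was useless. Its position rests on the cap spacing, the chock contact and the last picture.
- **Other things on the bench:** I didn't measure them at the end. My planned paths stayed clear of them, and the ones in view in the last picture looked undisturbed.

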